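# One full stroke of the pill crusher, then open its catch drawer

### The job

Work the pill crusher through a full stroke: turn its handle until the four lugs line up with the notches in the collar, press the handle straight down until it stops, hold it there a moment and let it spring all the way back up. Then, with the handle up, slide the small catch drawer at its foot out as far as it goes and let go. Leave the ramekins, the pill case and the steel tray where they are.

Things in the scene. Friction and masses are not known exactly. Their poses are not given: they have to be found in the camera images.
- crusher: Pill crusher, fixed to the table. Origin: centre of its underside, on the plunger's axis. White square foot 112 x 112 x 44 mm; on it a clear acrylic barrel 88 mm across, topped by a white collar with four notches. The catch drawer in the foot slides out along the crusher's own -x.
- rim (a point): Point on the plunger's axis level with the collar's upper face, 130 mm above the table; axes as the crusher's. The collar is 96 mm across, wall 12 mm, 34 mm high, with four open notches 20 mm wide and 34 mm deep at the crusher's own +x, -x, +y and -y.
- grip_top (a point): Centre of the top face of the plunger's handle, 220 mm above the table when up, 190 mm when bottomed; moves and turns with the plunger. The handle is a grey bar 76 mm long (its own x), 18 mm wide (its own y), 30 mm high, on a 14 mm steel rod.
- lugs (a point): Centre of the steel cross of four lugs on the rod below the handle, 138.5 mm above the table when up; moves and turns with it. Lugs: 10 mm thick round bars reaching 50 mm from the axis along the handle's own +x, -x, +y, -y, so the bar lies over one pair. Undersides 3.5 mm above the collar when up; 46 mm free between the lugs and the bar.
- spindle (a joint): Turn of the handle about the vertical axis, rad, anticlockwise from above; range -0.4 to 2.0, stays where left (light friction). The lugs line up with the notches at 0 and at 1.571 (either will do, within about 0.1 rad); at other angles the lugs strike the collar after 3.5 mm of stroke.
- plunger (a joint): Stroke of the plunger, m: 0 up, 0.030 bottomed on its stop. A spring pushes it up: about 4 N to start, 12 N at the stop; it returns by itself when let go.
- drawer (a joint): How far the catch drawer is out, m: 0 shut, 0.055 at its stop; slides with about 1.2 N of friction and stays where left.
- drawer_grip (a point): Centre of the top face of the drawer's finger grip, 70 mm above the table: an upright white block 34 mm long (crusher's x), 16 mm wide (crusher's y), 56 mm high, on an 8 mm thick tongue 24 mm wide in front of the drawer. 125 mm from the crusher's axis when shut. Axes as the crusher's; it moves along the crusher's -x as the drawer opens.
- ramekin_a: White ceramic ramekin, 84 mm across, 45 mm high, beside the crusher; origin at the centre of its underside. Leave it alone.
- ramekin_b: The same kind of ramekin on the crusher's other side. Leave it alone.
- pill_case: Purple weekly pill case, 182 mm long (its y), 36 mm wide, 26 mm high, behind the crusher; origin at the centre of its underside. Leave it alone.
- tray: Stainless steel tray, 260 x 170 x 18 mm, to the robot's left; origin at the centre of its underside. Leave it alone.

How it is judged (in metres and radians):
On the way, in this order (a step that is already met when the one before it is completed fails the run):
1. the plunger is pressed down to its stop (stroke over 27.5 of 30 mm) while the drawer is shut (out by less than 15 mm) (value of joint plunger above 0.0275 m and value of joint drawer below 0.015 m), for 0.2 s.
2. the plunger is back up (stroke under 4 mm), the drawer still shut (value of joint plunger below 0.004 m and value of joint drawer below 0.015 m), for 0.2 s.
3. the drawer is slid out (over 47 of 55 mm) with the plunger up (value of joint drawer above 0.047 m and value of joint plunger below 0.004 m), for 0.2 s.
At the end, for the whole second after the job is handed in: The plunger is up (stroke under 4 mm) and the catch drawer is out by more than 47 of its 55 mm (all of step 3); the robot touches nothing.
It fails at once if the ramekin_a is shifted by more than 25 mm (distance of ramekin_a from where it was at the start of the episode above 0.025 m).
It fails at once if the ramekin_b is shifted by more than 25 mm (distance of ramekin_b from where it was at the start of the episode above 0.025 m).
It fails at once if the pill_case is shifted by more than 25 mm (distance of pill_case from where it was at the start of the episode above 0.025 m).
It fails at once if the tray is shifted by more than 25 mm (distance of tray from where it was at the start of the episode above 0.025 m).
It also fails if it takes over 51 s, if anything falls off the work surface, if the arm or the gripper's body presses on something with over 40 N, if the wrist force passes 120 N, or if a joint passes its speed limit or range.

### The arm

A 6-joint arm with a two-finger parallel gripper is mounted at the origin on the work surface. World frame = base frame: x ahead of the robot, y to its left, z up, the work surface at z = 0. Lengths are in m, angles in degrees, forces in N, time in s.
With the tool pointing down it reaches from about 0.35 to 0.875 m from the base axis. Payload 4.2 kg.
Tool frame: the origin (TCP) lies midway between the tips of the shut fingers; the grasp point (between the pads) lies 19 mm behind it; z points along the fingers, y is the line along which they close (so a half turn about z gives the same grasp; the last joint's range is limited). The gripper opens to 87 mm and grips with 3 to 60 N. Pads are 19 mm wide; open, the fingers measure 117 mm over their backs; the gripper's body (75 mm by 190 mm) begins 51 mm behind the grasp point.
Start: joints at [-51.99, 22.042, 0.453, 0, -68.411, -14.817], TCP at [0.246, -0.574, 0.223] pointing down, gripper open.
Joint ranges: [-179.83, 179.83], [-69.29, 118.12], [-61.27, 80.66], [-181.25, 117.63], [-171.15, -9.14], [-177.46, 177.46]. Speed limits (degrees/s): [159.86, 159.86, 180, 180, 180, 180].

### API

Orientations are given as [roll, pitch, yaw] about the fixed x, y, z axes, in that order (R = Rz(yaw) Ry(pitch) Rx(roll)).
In Python, from workcell import env gives the robot as it stands. The module is installed in compiled form; this text tells all that it offers. Calls block until the motion is done:
- env.goto(position, orientation): joint-space move of the TCP to a pose.
- env.move_straight(position, rotation=None, rate=0.15, force_limit=None): straight line of the TCP; rotation=None keeps the orientation; rate is the mean speed in m/s. With force_limit (N) it stops when the force on the tool has changed by that much, and returns True; else False.
- env.set_joints(angles): joint-space move.
- env.gripper_to(opening, grasp_force=None): opening from 0.0 (shut) to 1.0 (fully open); grasp_force is the grip in N (None keeps the last); returns when the fingers have stopped.
- env.dwell(seconds).
- env.inverse_kinematics(position, orientation): joint angles nearest the present ones, or None.
- env.read_state(): the state.
- env.grab_frame(name): name is "side" or "top"; returns a dict with "image" (384x512x3 uint8, blue, green, red), "fx", "fy", "cx", "cy" (pixels), "position" and "orientation" of the camera in the world. Camera axes: x right, y up, looking along -z (the intrinsics and any distortion apply to the point x, -y, -z); pixel columns grow to the right and rows downward; lengths in m; the calibration is good to about 2 mm. A picture is of the moment at which its call begins. There is no depth.
A pose or a line that the arm cannot do raises env.Unreachable and nothing moves.
- env.close_job(): hands the job in; it is judged then, once.
Trained networks look in a picture, given as the dict that the camera call returned (one of the last four; its "shot" number tells which), for a name from the list of things; names that differ only in an ending like _2 or _b are one class to them, and where a whole thing is asked for, a point or a joint stands for the part that bears it (a point fixed in the world has none). Each returns a list of dicts, best first, with "score" (0 to 1); they miss things now and then, are a little off and sometimes report something else, mostly with a low value. They report only what shows in the picture. A call takes as long as a camera call.
- env.search_frame(picture, thing): "xyz" ([x, y, z] in m, in world coordinates, good to about 4 mm: the middle of the surface that is visible of it).
- env.trace(picture, thing): "mask" (384x512 bool, what is visible of it).
The state is a dict: "clock": time; "joint_positions": joint angles; "qvel": joint speeds; "joint_torque": joint torques, N m; "position": TCP position; "tool_rot": TCP orientation; "force": force on the tool from outside, world axes, zero at the start; "wrist_torque": the same for the moment, N m; "opening": opening from 0.0 (shut) to 1.0 (fully open); "finger_force": force on a finger pad.
Only numpy, scipy, OpenCV 4.12 (cv2) and the standard library are available. Lean on these libraries where they do the work, as an engineer would, in place of code of your own. Each camera call takes 0.05 s, during which the arm holds its last target. There are 200 camera calls.

## Working session

There is one attempt and no reset: what is moved stays moved. The work goes in short steps, each a Python script; the robot and the scene stay as the last script left them, time stands still between calls to the robot, and variables do not carry over. Pictures are saved under pics/ and viewed, at most 10 in all, crops included, and the job is handed in when it is done.

```bash
mkdir -p pics; python3 - <<'E'
from workcell import env
import cv2,numpy as np
print(env.read_state())
for n in("top","side"):
    f=env.grab_frame(n); cv2.imwrite(f"pics/{n}1.png",f["image"])
    print(n,[f[k] for k in("fx","fy","cx","cy","position","orientation")],[k for k in f])
    for t in("crusher","grip_top","lugs","drawer_grip","ramekin_a","pill_case","tray","spindle"):
        r=env.search_frame(f,t); print(t,[(np.round(d["xyz"],3).tolist(),round(d["score"],2)) for d in r[:3]])
E
```

```text
{'clock': 0.0, 'joint_positions': array([-5.19914149e+01,  2.20915418e+01,  3.78443220e-01, -2.95259131e-02,
       -6.84097059e+01, -1.48164757e+01]), 'qvel': array([-0.07089506, -0.00694295, -0.03112021, -0.05920487,  0.04528243,
       -0.05866626]), 'joint_torque': array([ 8.89277158e-05, -3.90664101e+01,  1.87407553e+01,  4.22003075e+00,
        1.09867830e-02, -2.04977123e-04]), 'position': array([ 0.24591364, -0.57392786,  0.22144085]), 'tool_rot': array([ 1.79874262e+02, -4.88573431e-03, -1.56818779e+02]), 'force': array([ 0.27599406, -0.24513808,  0.60602093]), 'wrist_torque': array([0.02150019, 0.00362326, 0.04391196]), 'finger_force': 0.0, 'opening': 0.998847418024104}
top [428.88671996085674, 428.88671996085674, 258.8254671122116, 191.97370144076416, array([0.33877084, 0.17416101, 1.52541473]), array([ 11.89622257,  -0.29822097, -87.561526  ])] ['image', 'fx', 'fy', 'cx', 'cy', 'position', 'orientation', 'shot']
crusher [([0.622, -0.152, 0.096], 0.68)]
grip_top [([0.637, -0.168, 0.163], 0.91), ([0.642, -0.168, 0.169], 0.69)]
lugs [([0.641, -0.163, 0.167], 0.78), ([0.555, 
[... 356 characters left out ...]
[417.0615184421233, 417.0615184421233, 255.10678653650643, 186.46209586307924, array([0.3458491 , 1.18967802, 0.74752167]), array([ 6.03672043e+01, -1.21169797e-01, -1.64622660e+02])] ['image', 'fx', 'fy', 'cx', 'cy', 'position', 'orientation', 'shot']
crusher [([0.63, -0.146, 0.064], 0.82)]
grip_top [([0.642, -0.165, 0.19], 0.8)]
lugs [([0.64, -0.168, 0.194], 0.93)]
drawer_grip [([0.532, -0.147, 0.028], 0.72), ([0.772, -0.173, 0.026], 0.64), ([0.582, -0.315, 0.032], 0.16)]
ramekin_a [([0.581, -0.31, 0.03], 0.72), ([0.627, 0.007, 0.03], 0.62)]
pill_case [([0.773, -0.17, 0.025], 0.91), ([0.636, -0.166, 0.19], 0.59)]
tray [([0.505, 0.574, 0.002], 0.84)]
spindle [([0.637, -0.165, 0.189], 0.87)]
```

```bash
python3 - <<'E'
import cv2
a=cv2.imread("pics/top1.png");b=cv2.imread("pics/side1.png")
cv2.imwrite("pics/topc.png",cv2.resize(a[40:190,260:460],None,fx=4,fy=4,interpolation=3))
cv2.imwrite("pics/sidec.png",cv2.resize(b[100:250,80:280],None,fx=4,fy=4,interpolation=3))
E
```

```text
(no output)
```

View pics/topc.png

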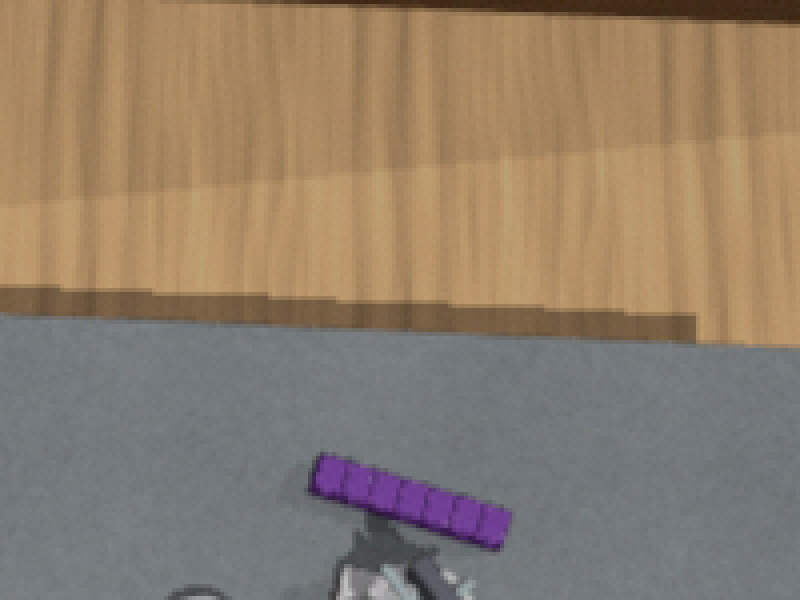

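View pics/side1.png

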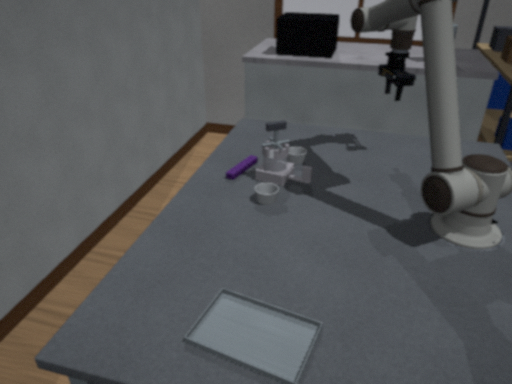

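The crop cut the crusher off: it starts at about (350,185) in the top image. In the side image it is at about (275,160), with the pill case at (242,167). I'll enlarge both areas.

```bash
python3 - <<'E'
import cv2,numpy as np
a=cv2.imread("pics/top1.png");b=cv2.imread("pics/side1.png")
cv2.imwrite("pics/topc2.png",cv2.resize(a[150:250,310:440],None,fx=6,fy=6,interpolation=2))
cv2.imwrite("pics/sidec2.png",cv2.resize(b[112:212,220:340],None,fx=6,fy=6,interpolation=2))
E
```

```text
(no output)
```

View pics/topc2.png

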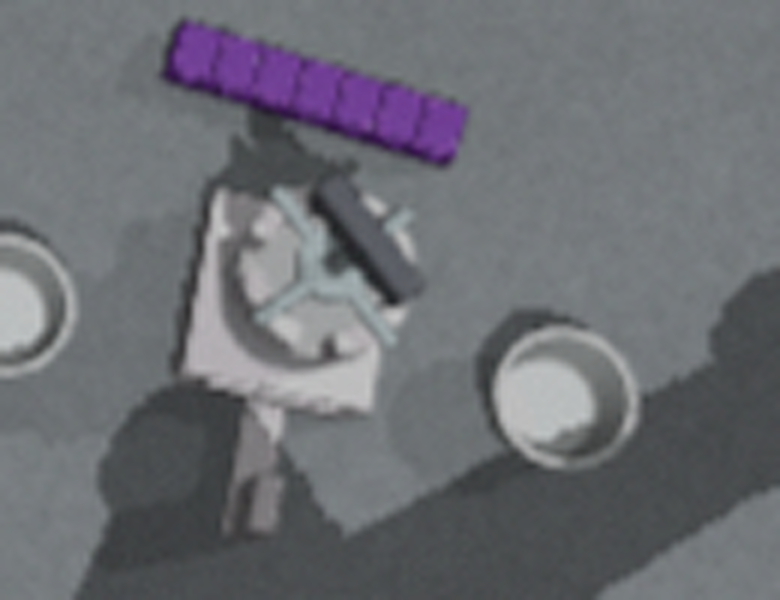

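View pics/sidec2.png

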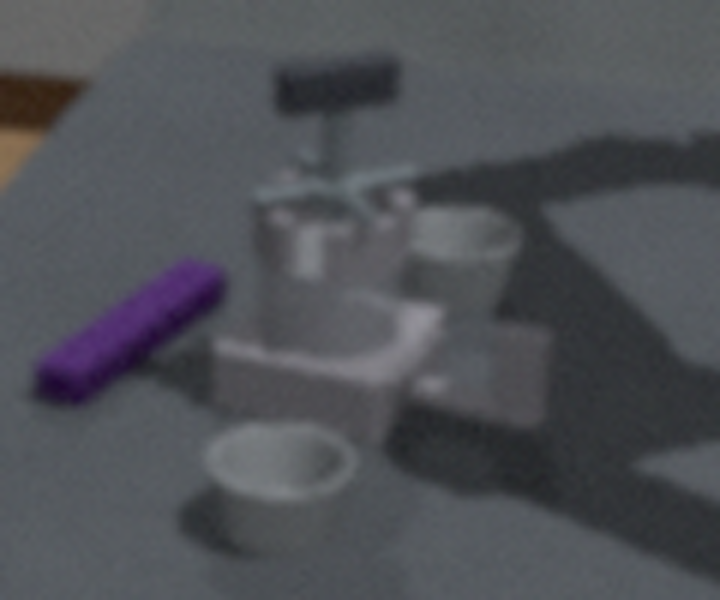

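Top crop: the grey bar's centre is at about (372,240), and the cyan lug tips are at (280,195), (395,340), (262,315) and (405,215). The foot's front corners are at (185,375) and (372,408). The handle is about 45° off the notches, and the drawer grip points towards the robot. I'll fit the pose to these points.

```bash
cat > fit.py <<'E'
import cv2,numpy as np
from scipy.optimize import least_squares
from scipy.spatial.transform import Rotation as R
C={"top":dict(f=428.8867,c=(258.8255,191.9737),p=(0.33877084,0.17416101,1.52541473),o=(11.89622257,-0.29822097,-87.561526)),
"side":dict(f=417.0615,c=(255.1068,186.4621),p=(0.3458491,1.18967802,0.74752167),o=(60.3672043,-0.121169797,-164.62266))}
def proj(n,P):
    c=C[n]; q=R.from_euler("xyz",c["o"],degrees=True).inv().apply(np.atleast_2d(P)-c["p"])
    return np.c_[c["c"][0]+c["f"]*q[:,0]/-q[:,2],c["c"][1]-c["f"]*q[:,1]/-q[:,2]]
def world(p,L,turn):   # p=x,y,yaw,spindle
    a=p[2]+(p[3] if turn else 0); c,s=np.cos(a),np.sin(a); L=np.atleast_2d(L)
    return np.c_[p[0]+c*L[:,0]-s*L[:,1],p[1]+s*L[:,0]+c*L[:,1],L[:,2]]
T=lambda u,v:(310+u/6,150+v/6)
S=lambda u,v:(220+u/6,112+v/6)
obs=[("top",(-.056,.056,.044),0,T(183,375)),("top",(-.056,-.056,.044),0,T(374,408)),("top",(.056,.056,.044),0,T(217,188)),
("top",(0,0,.22),1,T(374,237)),("top",(.05,0,.1385),1,T(277,192)),("top",(-.05,0,.1385),1,T(395,341)),
("top",(0,.05,.1385),1,T(261,317)),("top",(0,-.05,.1385),1,T(408,213)),("top",(-.125,0,.07),0,T(262,503)),
("side",(.056,.056,.044),0,S(217,342)),("side",(-.056,.056,.044),0,S(380,379)),
("side",(-.056,-.056,.044),0,S(441,308)),
("side",(.05,0,.1385),1,S(257,195)),("side",(-.05,0,.1385),1,S(413,172)),("side",(0,0,.205),1,S(338,85))]
def res(p): return np.concatenate([proj(n,world(p,L,t))[0]-o for n,L,t,o in obs])
if __name__=="__main__":
    r=least_squares(res,[.64,-.17,-.17,.8],loss="soft_l1"); p=r.x
    print(p,np.degrees(p[2:])); print(res(p).reshape(-1,2).round(1).tolist())
    np.save("p.npy",p)
    print("grip",world(p,(-.125,0,.07),0))
    ims=[]
    for n,(u0,v0) in(("top",(310,150)),("side",(220,112))):
        im=cv2.resize(cv2.imread(f"pics/{n}1.png")[v0:v0+90,u0:u0+130 if n=="top" else u0+130],None,fx=6,fy=6,interpolation=2)[:,:390*2]
        def poly(L,t,col):
            q=((proj(n,world(p,L,t))-(u0,v0))*6).round().astype(int); cv2.polylines(im,[q],True,col,1)
        box=lambda a,b,z,cx=0:[(cx+a,b,z),(cx-a,b,z),(cx-a,-b,z),(cx+a,-b,z)]
        poly(box(.056,.056,.044),0,(0,255,0)); poly(box(.038,.009,.22),1,(0,0,255)); poly(box(.038,.009,.19),1,(0,255,255))
        poly([(.05,0,.1385),(-.05,0,.1385)],1,(255,0,0)); poly([(0,.05,.1385),(0,-.05,.1385)],1,(255,0,0))
        poly(box(.017,.008,.07,-.125),0,(0,0,255)); poly(box(.017,.008,.014,-.125),0,(0,255,255))
        t=np.linspace(0,6.28,30); poly(np.c_[.048*np.cos(t),.048*np.sin(t),0*t+.13],0,(255,0,255))
        ims.append(im)
    cv2.imwrite("pics/fit.png",cv2.resize(np.vstack(ims),None,fx=.55,fy=.55,interpolation=3))
E
python3 fit.py
```

```text
[ 0.63915016 -0.17370689 -0.17689693  0.83038455] [-10.13544765  47.57752984]
[[-0.0, -1.1], [-0.3, 0.3], [-0.0, -0.3], [-0.2, -0.6], [0.2, 0.0], [-0.8, -0.5], [0.2, -0.2], [-0.5, 0.2], [0.8, -0.6], [-0.4, 0.1], [0.7, 0.2], [1.7, -0.5], [1.0, 0.2], [0.1, -0.1], [0.7, -0.8]]
grip [[ 0.51610085 -0.15170992  0.07      ]]
```

View pics/fit.png

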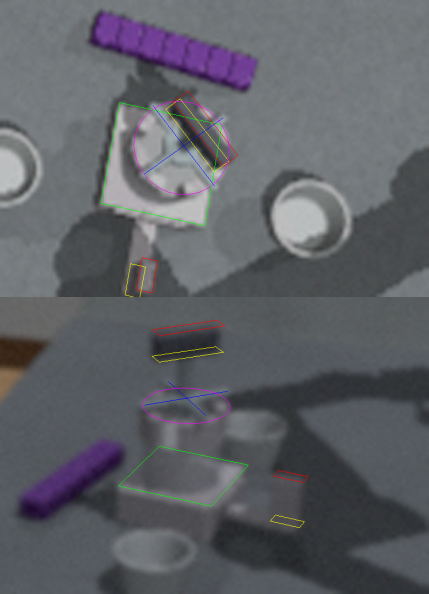

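The fit is within about 1 px (2 mm or so) and the wireframe sits on the object: crusher at (0.639,-0.174), yaw -10.1°, spindle 47.6°. Next I'll grip the bar and turn it to 0.

```bash
python3 - <<'E'
from workcell import env
import numpy as np
x,y,yaw,sp=np.load("p.npy"); b=np.degrees(yaw+sp)-180; t=np.degrees(yaw)-180
def st(m):
    s=env.read_state(); print(m,round(s["clock"],1),s["position"].round(4),s["tool_rot"].round(1),s["force"].round(1),round(s["opening"],3),s["finger_force"],s["joint_positions"].round(0))
env.goto([x,y,.30],[180,0,b]); st("above")
print(env.inverse_kinematics([x,y,.19],[180,0,t]))
print(env.move_straight([x,y,.189],force_limit=8)); st("down")
env.gripper_to(0.0,grasp_force=35); st("grip")
for a in np.linspace(b,t,5)[1:]:
    env.goto([x,y,.189],[180,0,a])
st("turned")
f=env.grab_frame("top"); import cv2
cv2.imwrite("pics/top2.png",cv2.resize(f["image"][150:250,310:440],None,fx=6,fy=6,interpolation=2))
E
```

```text
above 2.9 [ 0.6387 -0.1747  0.2999] [ 180.    -0.  -142.6] [-0.1  0.3 -0.1] 1.001 0.0 [ -1.  24.  14.   0. -80. -51.]
[-1.24309798e+00  2.69234140e+01  3.48004621e+00 -2.54444375e-14
 -6.65566322e+01 -9.88923497e+01]
False
down 3.8 [ 0.6398 -0.1741  0.1902] [-1.799e+02  1.000e-01 -1.426e+02] [-0.2  0.2  0.1] 0.999 0.0 [ -1.  27.   3.   0. -66. -51.]
grip 5.0 [ 0.6397 -0.1743  0.189 ] [-179.9    0.  -142.6] [ 1.5 -2.3 -1.3] 0.203 34.99938949942589 [ -1.  27.   3.   0. -66. -51.]
turned 6.2 [ 0.6393 -0.173   0.189 ] [179.9   0.  170.2] [ 0.8  2.7 -0.2] 0.201 35.00035146251321 [ -1.  27.   3.  -0. -66. -99.]
```

View pics/top2.png

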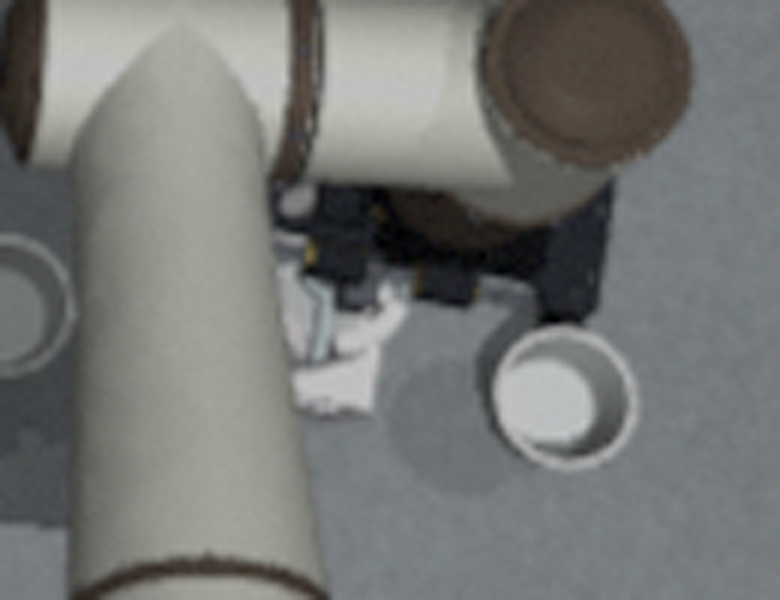

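The front lug tip at (318,355) now lies over the front notch, parallel to the foot's axis, and the bar is gripped. Next I'll press down, with a force limit.

```bash
python3 - <<'E'
from workcell import env
import numpy as np
x,y,yaw,sp=np.load("p.npy")
def st(m):
    s=env.read_state(); print(m,round(s["clock"],1),s["position"].round(4),s["tool_rot"].round(1),s["force"].round(1),round(s["opening"],3))
print(env.move_straight([x,y,.182],rate=.03,force_limit=25)); st("7mm")
print(env.move_straight([x,y,.1565],rate=.04,force_limit=35)); st("bottom")
env.dwell(.6); st("held")
E
```

```text
False
7mm 6.7 [ 0.6395 -0.1733  0.183 ] [1.8e+02 1.0e-01 1.7e+02] [0.8 5.  5.6] 0.205
False
bottom 7.4 [ 0.6398 -0.1734  0.1595] [-180.     0.2  170. ] [-1.6  6.9 11.2] 0.206
held 8.0 [ 0.6398 -0.1734  0.1596] [-180.     0.2  170. ] [-2.1  6.  11.1] 0.204
```

```bash
python3 - <<'E'
from workcell import env
import numpy as np
x,y,yaw,sp=np.load("p.npy")
def st(m):
    s=env.read_state(); print(m,round(s["clock"],1),s["position"].round(4),s["force"].round(1),round(s["opening"],3))
print(env.move_straight([x,y,.1525],rate=.03,force_limit=25)); st("deeper")
env.dwell(.5); st("held")
E
```

```text
False
deeper 8.3 [ 0.6404 -0.1738  0.1587] [-4.5  8.3 20.2] 0.203
held 8.8 [ 0.6404 -0.1738  0.1587] [-4.8  7.  19.6] 0.203
```

The force climbs from 11 to 20 N with no further travel after about 30 mm, so the plunger is on its stop. Now I'll let it rise, release it, and move over the drawer grip.

```bash
python3 - <<'E'
from workcell import env
import numpy as np,cv2
from fit import world,proj
p=np.load("p.npy"); x,y,yaw,sp=p
def st(m):
    s=env.read_state(); print(m,round(s["clock"],1),s["position"].round(4),s["tool_rot"].round(1),s["force"].round(1),round(s["opening"],3))
print(env.move_straight([x,y,.189],rate=.05,force_limit=40)); st("up")
env.dwell(.3); env.gripper_to(1.0); st("open")
env.move_straight([x,y,.30]); st("clear")
g=world(p,(-.129,0,.07),0)[0]
o=[180,0,np.degrees(yaw)-180]
env.goto([g[0],g[1],.2],o); st("over drawer")
f=env.grab_frame("side"); cv2.imwrite("pics/side3.png",cv2.resize(f["image"][92:192,210:340],None,fx=6,fy=6,interpolation=2))
E
```

```text
False
up 9.7 [ 0.6395 -0.1736  0.1889] [180.    0.  169.9] [1.2 5.  2.9] 0.201
open 11.3 [ 0.6391 -0.1737  0.189 ] [180.   -0.  169.9] [-0.8 -0.2  0.6] 0.998
clear 12.2 [ 0.6386 -0.1735  0.2987] [ 1.800e+02 -1.000e-01  1.699e+02] [-0.6  0.2 -0.9] 1.003
over drawer 12.9 [ 0.5125 -0.1511  0.2001] [-180.     0.   169.9] [0.3 0.5 0.7] 1.001
```

View pics/side3.png

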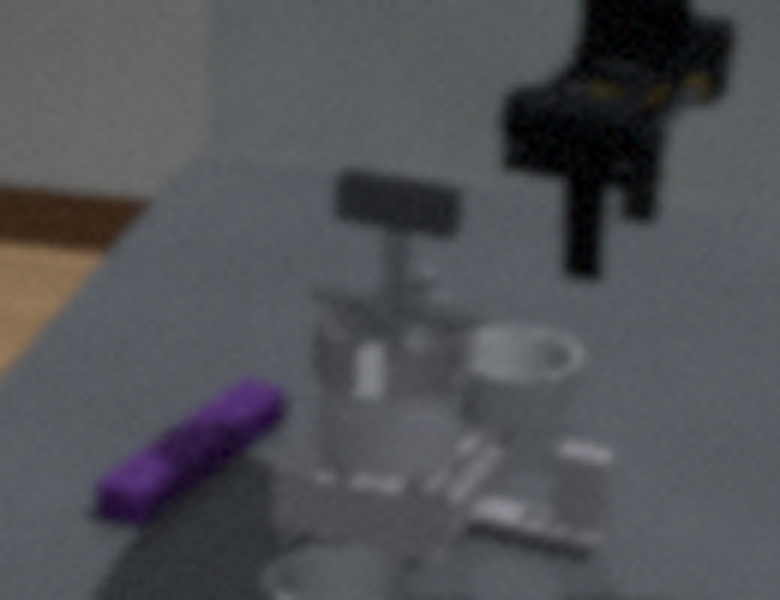

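The handle is up at (398,205) and the drawer is still shut. Its grip block is at (583,480), directly under the gripper. Now I'll grip it and pull.

```bash
python3 - <<'E'
from workcell import env
import numpy as np,cv2
from fit import world
p=np.load("p.npy"); yaw=p[2]
def st(m):
    s=env.read_state(); print(m,round(s["clock"],1),s["position"].round(4),s["force"].round(1),round(s["opening"],3),s["finger_force"])
g=lambda d:world(p,(-.129-d,0,.038),0)[0]
print(env.move_straight(g(0),rate=.1,force_limit=8)); st("down")
env.gripper_to(0.0,grasp_force=15); st("grip")
print(env.move_straight(g(.050),rate=.04,force_limit=15)); st("50")
print(env.move_straight(g(.060),rate=.02,force_limit=12)); st("60")
env.dwell(.2)
s=env.read_state()["position"]; print("travel",np.hypot(*(s-g(0))[:2]))
env.gripper_to(1.0); st("open")
s=env.read_state()["position"]
env.move_straight([s[0],s[1],.25]); st("up")
env.dwell(.3)
env.goto([.40,-.40,.30],[180,0,np.degrees(yaw)-180]); st("away")
f=env.grab_frame("top"); cv2.imwrite("pics/top4.png",cv2.resize(f["image"][150:250,310:440],None,fx=6,fy=6,interpolation=2))
E
```

```text
False
down 14.7 [ 0.5126 -0.151   0.0386] [-0.3  0.6  0.7] 1.004 0.0
grip 15.8 [ 0.5125 -0.1503  0.038 ] [0.4 4.5 0.2] 0.186 14.998402424971573
False
50 17.2 [ 0.4636 -0.1416  0.038 ] [ 1.9  5.7 -1.3] 0.183 14.998302409658208
True
60 17.7 [ 0.459  -0.1406  0.038 ] [ 2.1 -0.3 -0.2] 0.177 15.000676967902109
travel 0.054141295340082066
open 19.2 [ 0.4586 -0.1401  0.0376] [-0.7 -0.9 -0.9] 0.998 0.0
up 20.8 [ 0.4581 -0.1401  0.2491] [-0.4  0.2  0.3] 1.003 0.0
away 22.1 [ 0.4002 -0.3993  0.2997] [-0.5  0.3  0.4] 1.003 0.0
```

View pics/top4.png

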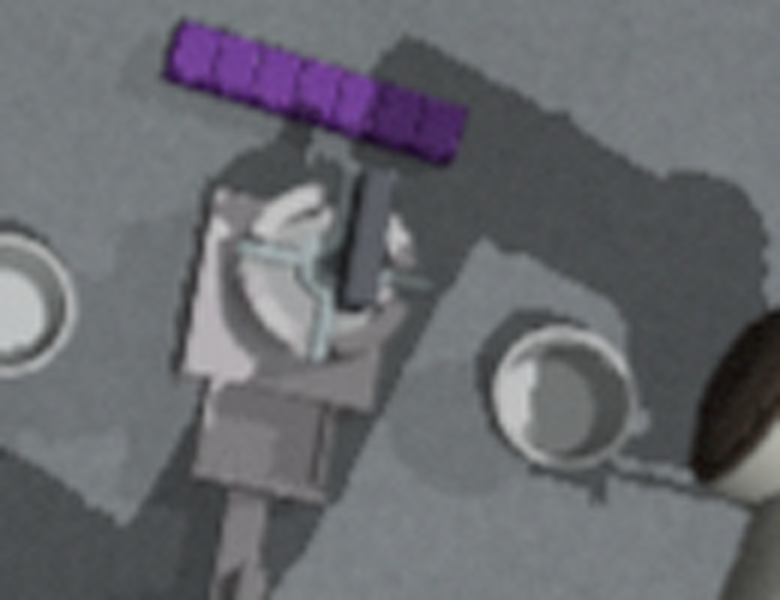

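The drawer is fully out, its front edge at (265,490) and its tongue below that. The lugs are over the notches, the handle is up, and the ramekins and pill case have not moved.

```bash
python3 -c "
from workcell import env
print(env.close_job())"
```

```text
the job is handed in; nothing more can be done
None
```

I've handed the job in: the plunger was pressed to its stop and sprang back up, the drawer was pulled out about 54 of its 55 mm, and nothing else was moved as far as I could see (the tray wasn't rechecked); no verdict was returned.

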